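# Close up the heating wiring box

### The arm

A 7-joint arm with a two-finger parallel gripper is mounted at the origin on the work surface. World frame = base frame: x ahead of the robot, y to its left, z up, the work surface at z = 0. Lengths are in m, angles in rad, forces in N, time in s.
With the tool pointing down it reaches from about 0.425 to 0.925 m from the base axis. Payload 6.8 kg.
Tool frame: the origin (TCP) lies between the finger pads; the fingertips stand 22 mm ahead of it and the grasp point (between the pads) lies 3 mm ahead of it; z points along the fingers, y is the direction in which the jaws open and shut (so a half turn about z gives the same grasp; the last joint's range is limited). The gripper opens to 85 mm and grips with 20 to 120 N. Pads are 22 mm wide; open, the fingers measure 114 mm over their backs; the gripper's body (76 mm by 85 mm) begins 54 mm behind the grasp point. The pads swing forward as they close: fully open they stand 13 mm farther back than shut.
Start: joints at [-1.238, 0.477, 0.022, 1.555, -0.011, 1.109, -0.083], TCP at [0.288, 0.61, 0.253] pointing down, gripper open.
Joint ranges: [-2.96, 2.96], [-0.34, 2.1], [-1.41, 1.46], [0.24, 2.44], [-1.37, 4.51], [0.17, 1.92], [-2.96, 2.96]. Speed limits (rad/s): [2.39, 2.39, 3.14, 3.14, 3.14, 3.14, 3.14].

### API

Orientations are given as a unit quaternion [w, x, y, z].
In Python, from station import bot gives the robot as it stands. The module is installed in compiled form; this text tells all that it offers.
- The arm moves only by the tool drive_tool, never from a script. Its argument "series" is one flat list of numbers, 7 for each row, row after row: the opening, from -1 (shut) to 1 (fully open), then the shift along the tool's x, y, z in mm, then the turn, a rotation vector about the tool's x, y, z in rad. In form: [jaw, x, y, z, wx, wy, wz, jaw, x, y, z, wx, wy, wz, ...]. A call has 1 to 12 rows; each row shifts and turns the commanded pose from where the row before left it, along the tool's axes as they then stand; what a row does not reach is not made up. A row lasts 1/8 s, in which the tool goes at most 62.5 mm and 10.7 degrees, less where a joint would pass 70% of its speed; a pose out of reach is approached as far as the arm can. A call with a gripper value outside its range is refused whole. The fingers move at their own pace and stop on an object; "force" is the grip in N (left out, the last holds). Time passes only in rows, so rows that do not move let the fingers close. It gives the time, the measured TCP pose, the force and the opening at its end, in the units of the state.
- bot.get_obs(): the state, without advancing time (a new reading comes with each control period).
- bot.read_camera(name): name is "scene" or "side" or "wrist"; returns a dict with "pixels" (384x512x3 uint8, blue, green, red), "camera_matrix" (3x3 intrinsics, pixels), "rvec" (rotation vector, rad) and "tvec" (3), from world to camera coordinates, as OpenCV has them. Camera axes: x right, y down, z forward; pixel columns grow to the right and rows downward; lengths in m; the calibration is good to about 2 mm. A picture is of the moment at which its call begins. There is no depth.
- bot.hand_in(): hands the job in, once; it reports no verdict.
The state is a dict: "t": time; "q": joint angles; "joint_vel": joint speeds; "joint_torque": joint torques, N m; "eef_pos": TCP position; "tool_rot": TCP orientation; "contact_force": force on the tool from outside, world axes, zero at the start; "torque": the same for the moment, N m; "gripper_width": opening from 0.0 (shut) to 1.0 (fully open).
Only numpy, scipy, OpenCV 4.12 (cv2) and the standard library are available. Lean on these libraries where they do the work, as an engineer would, in place of code of your own. Each camera call takes 0.05 s, during which the arm holds its last target. There are 200 camera calls.

### The job

Close up the heating wiring box in the boiler cupboard: first set the loose raising frame down on the fixed base so that both its notches drop over the base's keys (wide over wide, narrow over narrow) and it sits flat all round, and let go of it. Then free the timer cover that is jammed askew under the lips of the sloping tray, turning it straight with the tray before lifting it out and without forcing it, and set it down in the same keyed way on the frame, fully home. Leave everything else on the board where it is.

Things in the scene. Friction and masses are not known exactly. Their poses are not given: they have to be found in the camera images.
- base: fixed white plastic base of the wiring box: open-topped box 100 (x) x 60 (y) x 40 mm on a plywood patch 130 x 90 x 6 mm; its rim is 46 mm above the table. Origin: centre of the patch's underside, on the table; z up. Two keys stand on its rim, a wide one at the +x end and a narrow one at the -x end. The grey terminal strip inside stays below the rim.
- base_wide_key (a point): foot of the base's wide key, at rim height, 47 mm from the base's centre along its x. Both keys are 9 mm high, 6 mm thick in x (44 to 50 mm from the centre) and centred in y: the wide one 28 mm, the narrow one (at the -x end) 12 mm across in y
- frame: loose white plastic raising frame, 100 (x) x 60 (y) x 30 mm without its keys, open through the middle, long walls 6 mm, about 0.12 kg, lying flat on the table, keys up. Origin: centre of its underside; z up. Seated, its origin is right above the base's, 46 mm up, its x axis along the base's x axis. Grip it across its 60 mm.
- frame_wide_notch (a point): wide notch in the frame's underside: 47 mm along frame x from its origin. Notches are open below and to the end face, 12 mm high and 8 mm deep in x: the wide one (+x end) 33 mm, the narrow one (-x end) 17 mm across in y; so about 2.5 mm play each way round the keys
- frame_wide_key (a point): foot of the frame's own wide key: 47 mm along frame x, 30 mm above its origin. The frame's upper rim carries the same two keys as the base, each right above its notch (wide at +x, narrow at -x, 9 mm high)
- cover: loose white plastic cover, about 0.16 kg: plate 100 (x) x 60 (y) x 10 mm with a centred box-shaped timer module 56 (x) x 36 (y) mm, reaching from 10 to 50 mm above the underside; grip its upper part across the 36 mm. Origin: centre of the plate's underside; z out of the module's top. Seated, its origin is right above the frame's, 30 mm up, its x axis along the frame's.
- cover_wide_notch (a point): wide notch of the cover: 47 mm along cover x from its origin, at its underside. Notches go through the whole plate, 8 mm deep from the end: wide (+x end) 33 mm, narrow (-x end) 17 mm across in y
- tray: fixed steel tray, floor sloping up at 30 degrees towards its own +x, level along y. Origin: on the table under tray_bed; z vertical, x horizontal towards the high end. Along the slope the inside reaches 62 mm downhill and 77 mm uphill of tray_bed; 96 mm wide, walls 20 mm. A lip along each long side reaches 12 mm inwards, 17 to 20 mm off the floor: the mouth is 72 mm wide.
- tray_bed (a point): point on the tray's sloping floor, 42 mm above the table, midway across, where the cover's origin starts. The cover lies there flat on the slope, narrow end downhill, turned about 24 degrees anticlockwise (seen from above) from the tray's uphill direction, two corners against the side walls under the lips
- tray_post (a point): foot of a post 10 mm across and 8 mm high on the tray's floor, 43 mm downhill and 40 mm towards -y of tray_bed. The cover's lower edge rests on it: draw the cover about 14 mm uphill along the floor, then turn it clockwise straight with the tray, then lift it square to the floor
- riser: fixed copper pipe stub with a brass cap, 30 mm across and 186 mm tall, foot 52 mm across, a small valve handle sticking out up to 32 mm to its +x at 100 mm height. Origin: centre of its foot
- can: standing spray can, 58 mm across, 170 mm tall; bystander. Origin: centre of its underside
- backbox: small white open box 56 x 56 x 28 mm near an end of the frame; bystander. Origin: centre of its underside
- coupler: standing brass coupler 36 mm across, 40 mm tall, near the other end of the frame; bystander. Origin: centre of its underside
- tape: roll of grey tape lying flat, 80 mm across, 22 mm high, near the low end of the tray; bystander. Origin: centre of its underside
- driver: screwdriver lying near the base; bystander
- faceplate: white blank plate 86 x 86 x 9 mm lying flat at the back; bystander. Origin: centre of its underside
- jar: jar 56 mm across, 70 mm tall, at the back; bystander. Origin: centre of its underside
Not all that is in view belongs to the job. What is shaped like the frame but yellow is not meant. Leave any blue look-alike of the base alone.

How it is judged:
By the outcome, as a careful person would: the job done as asked, in the order asked, and still so for the second after the job is handed in, with the robot touching nothing.
It also fails if it takes over 69 s, if anything falls off the work surface, if the arm or the gripper's body presses on something with over 40 N, if the wrist force passes 120 N, or if a joint passes its speed limit or range.

## Working session

There is one attempt and no reset: what is moved stays moved. The work goes in short steps, Python scripts to look and compute and a tool call to move; the robot and the scene stay as the last step left them, time stands still between calls to the robot, and variables do not carry over. Pictures are saved under pics/ and viewed, about 8 in all and at most 12, crops included, and the job is handed in when it is done.

Besides the shell and the picture viewer there is one more tool, called by a JSON object that holds its "api" and its "payload", one argument or row to a line. drive_tool: Moves the arm, as the interface text tells. Its arguments: {"type":"object","properties":{"series":{"type":"array"},"force":{"type":"number"}},"required":["series"]}

```bash
mkdir -p pics
cat > h.py <<'E'
import numpy as np, cv2
from station import bot
from scipy.spatial.transform import Rotation as R
def cam(n):
    c=bot.read_camera(n); c['R']=cv2.Rodrigues(np.array(c['rvec'],float))[0]; c['t']=np.array(c['tvec'],float).ravel(); c['K']=np.array(c['camera_matrix'],float); return c
def plane(c,uv,z):
    uv=np.atleast_2d(uv).astype(float)
    d=(np.linalg.inv(c['K'])@np.c_[uv,np.ones(len(uv))].T).T@c['R']; o=-c['R'].T@c['t']
    return o+d*((z-o[2])/d[:,2])[:,None]
def proj(c,P):
    q=np.atleast_2d(P)@c['R'].T+c['t']; q=q@c['K'].T; return q[:,:2]/q[:,2:]
def state():
    o=bot.get_obs(); return np.array(o['eef_pos']),R.from_quat(np.roll(o['tool_rot'],-1)),o
E
python3 - <<'E'
from h import *
import pickle
for n in ['scene','side','wrist']:
    c=cam(n); cv2.imwrite(f'pics/{n}0.png',c['pixels']); pickle.dump(c,open(f'{n}0.pkl','wb'))
    print(n,-c['R'].T@c['t'],c['R'][2],c['K'][0,0])
p,r,o=state();print(p,r.as_matrix(),o)
a=cv2.imread('pics/scene0.png');cv2.imwrite('pics/s0b.png',cv2.resize(a,(800,600),interpolation=cv2.INTER_CUBIC))
a=cv2.imread('pics/side0.png');cv2.imwrite('pics/d0b.png',cv2.resize(a,(800,600),interpolation=cv2.INTER_CUBIC))
E
```

```text
scene [ 1.67867231 -0.29488598  0.97171625] [-0.76014646  0.23206945 -0.60689465] 487.6437663248815
side [ 0.48548958 -0.65099516  0.90482554] [ 0.06868289  0.62593165 -0.77684763] 453.0047178436325
wrist [0.22618093 0.63855517 0.37264106] [ 0.24066372 -0.11655042 -0.96358548] 273.80715866091424
[0.28783553 0.61010448 0.25254415] [[-9.04409754e-01  4.26664667e-01 -5.09797007e-04]
 [ 4.26664961e-01  9.04408823e-01 -1.30080217e-03]
 [-9.39414108e-05 -1.39397069e-03 -9.99999024e-01]] {'t': 0.15, 'q': array([-1.238076  ,  0.47764445,  0.02234239,  1.55618134, -0.01150252,
        1.10929203, -0.08310267]), 'joint_vel': array([-0.00207809, -0.00309409,  0.00076045, -0.00289263,  0.00047785,
        0.00063316, -0.00103074]), 'joint_torque': array([ 3.13865756e-03, -5.96925151e+01,  1.61050145e+00, -2.81489629e+01,
        1.26962582e-02,  6.55313692e-03, -2.17477509e-05]), 'eef_pos': array([0.28783553, 0.61010448, 0.25254415]), 'tool_rot': array([-1.06541171e-04,  2.18620932e-01,  9.75809613e-01, -6.90394114e-04]), 'contact_force': array([0.20180453, 0.1031612 , 0.02240212]), 'torque': array([ 0.02473374,  0.00248424, -0.06357544]), 'gripper_width': 0.9997279973330081}
```

View pics/s0b.png

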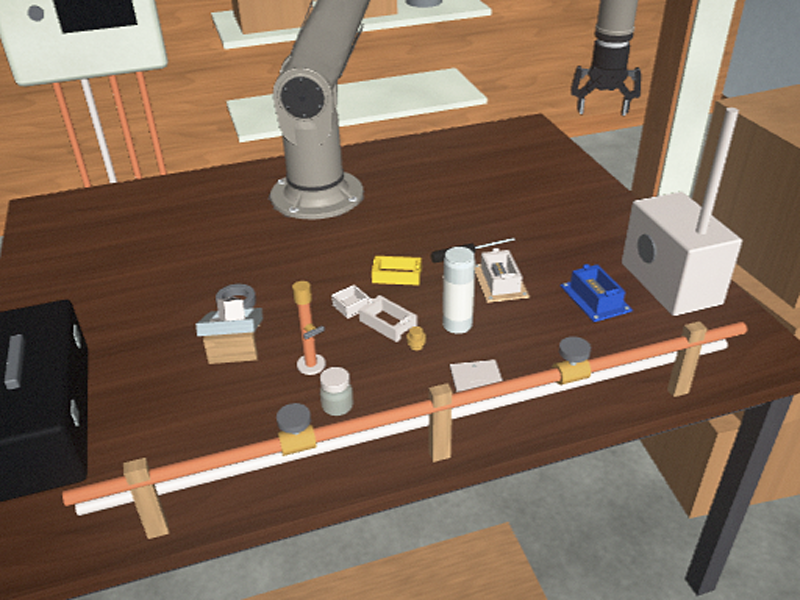

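View pics/d0b.png

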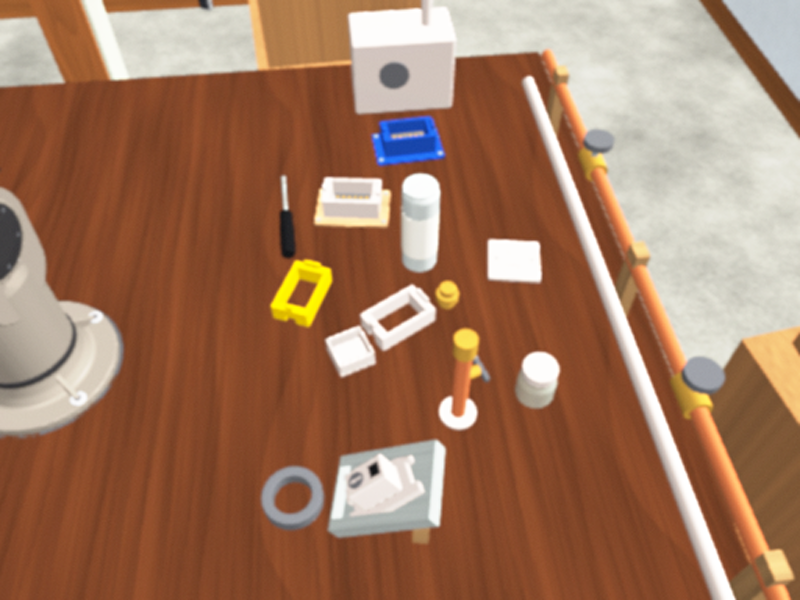

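Two views show the following (800x600 pixels):
- **Frame:** the white open frame at side (398,316) / scene (388,318). The yellow one at side (302,293) is the decoy.
- **Base:** the white box on plywood at side (352,200) / scene (500,275). The blue one at side (408,140) is the look-alike.
- **Cover:** in the tray at side (385,487).

Next is an enlarged crop to confirm these and see the keys.

Run:
```python
from h import *
a=cv2.imread('pics/side0.png');s=cv2.imread('pics/scene0.png')
def cr(im,x,y,w=80,h=60): return cv2.resize(im[y:y+h,x:x+w],(400,300),interpolation=cv2.INTER_CUBIC)
m=np.vstack([np.hstack([cr(a,186,98),cr(a,212,173)]),np.hstack([cr(a,205,278),cr(s,205,165,80,60)])])
cv2.imwrite('pics/c1.png',m)
```

```text
(no output)
```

View pics/c1.png

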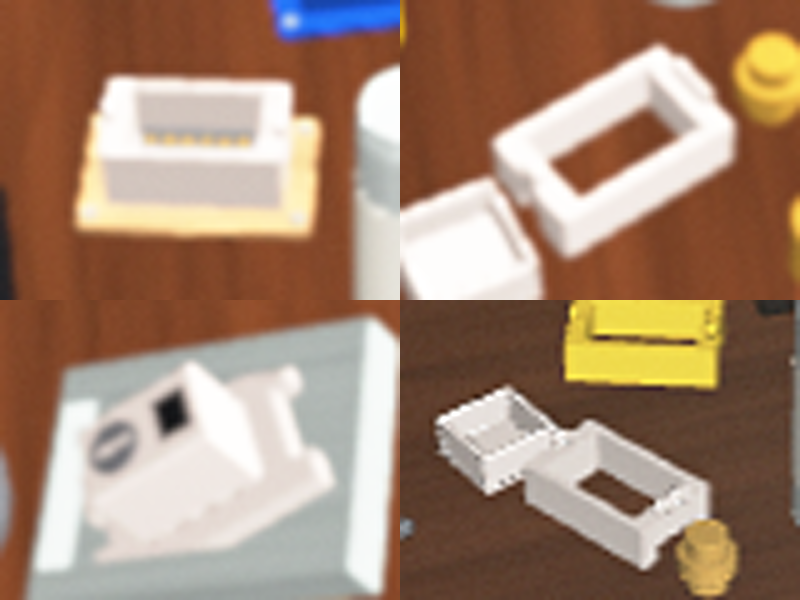

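Run:
```python
from h import *
import pickle
c=pickle.load(open('side0.pkl','rb'));s=pickle.load(open('scene0.pkl','rb'))
f=np.array([[497,140],[660,47],[735,125],[570,215]])/5.+[212-80,173]
b=np.array([[107,78],[293,82],[282,175],[103,158]])/5.+[186,98]
pa=np.array([[92,115],[320,118],[310,237],[77,228]])/5.+[186,98]
for n,u,z in [('frame',f,.03),('base',b,.046),('patch',pa,.006)]:
    P=plane(c,u,z);print(n,P.round(3).tolist(),P.mean(0).round(3),np.linalg.norm(np.roll(P,-1,0)-P,axis=1).round(3))
for n,u in [('can',(420,265)),('coupler',(448,303)),('riser',(458,412)),('tapec',(293,497)),('driver',(288,225)),('backbox',(352,360))]:
    print(n,plane(c,np.array(u)*.64,0.0).round(3))
# tray bed: cover module centre etc
```

```text
frame [[0.493, 0.02, 0.03], [0.579, 0.069, 0.03], [0.609, 0.015, 0.03], [0.524, -0.029, 0.03]] [0.551 0.019 0.03 ] [0.099 0.061 0.096 0.058]
base [[0.449, 0.323, 0.046], [0.553, 0.308, 0.046], [0.54, 0.235, 0.046], [0.444, 0.259, 0.046]] [0.497 0.281 0.046] [0.105 0.075 0.099 0.065]
patch [[0.438, 0.338, 0.006], [0.569, 0.32, 0.006], [0.554, 0.225, 0.006], [0.426, 0.247, 0.006]] [0.496 0.283 0.006] [0.132 0.096 0.13  0.092]
can [[0.6   0.136 0.   ]]
coupler [[0.635 0.049 0.   ]]
riser [[ 0.619 -0.151  0.   ]]
tapec [[ 0.38  -0.253  0.   ]]
driver [[0.378 0.257 0.   ]]
backbox [[ 0.472 -0.044  0.   ]]
```

{"api": "drive_tool", "payload": {
  "series": [1,-41,-26,0,0,0,0,1,-41,-26,0,0,0,0,1,-41,-26,0,0,0,0,1,-41,-26,0,0,0,0,1,-41,-26,0,0,0,0,1,-41,-26,0,0,0,0,1,-41,-26,0,0,0,0,1,-41,-26,0,0,0,0,1,0,0,0,0,0,-0.15,1,0,0,0,0,0,-0.15,1,0,0,0,0,0,0,1,0,0,0,0,0,0]
}}

```text
t: 1.65
eef_pos: [0.4958, 0.2825, 0.2532]
tool_rot: [-0.0, 0.072, 0.997, -0.0]
contact_force: [-0.6, 0.5, 0.1]
gripper_width: 1.004
```

Run:
```python
from h import *
import pickle
c=cam('wrist'); pickle.dump(c,open('w1.pkl','wb'));cv2.imwrite('pics/w1.png',c['pixels'])
p,r,o=state();print(p,r.as_matrix().round(3),o['q'].round(2),o['t'])
```

```text
[0.49576818 0.2825361  0.25320318] [[-0.99   0.142 -0.   ]
 [ 0.142  0.99  -0.   ]
 [ 0.    -0.    -1.   ]] [-0.7   0.31  0.09  1.82 -0.03  1.02  0.83] 1.7
```

View pics/w1.png

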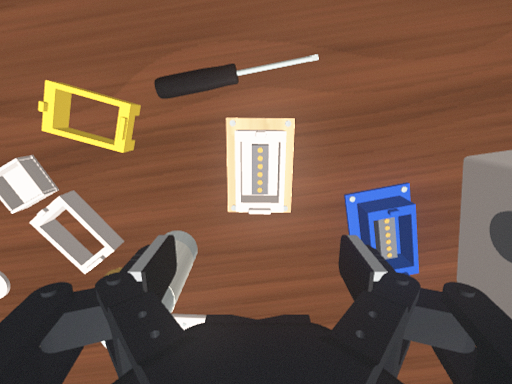

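The wrist view shows the base with patch corners at (227,118), (295,118), (293,213) and (228,213), and the frame at about (77,232). I'll enlarge both to see which ends are wide.

Run:
```python
from h import *
import pickle
c=pickle.load(open('w1.pkl','rb'));im=c['pixels']
A=cv2.resize(im[110:220,215:305],(490,600),interpolation=cv2.INTER_CUBIC)
B=cv2.resize(im[185:280,25:130],(310,280),interpolation=cv2.INTER_CUBIC)
B=cv2.copyMakeBorder(B,0,320,0,0,cv2.BORDER_CONSTANT)
cv2.imwrite('pics/c2.png',np.hstack([A,B]))
# patch by colour
hsv=cv2.cvtColor(im,cv2.COLOR_BGR2HSV);g=im[105:225,215:305].astype(int)
m=(g.min(2)>90).astype(np.uint8)
ct=max(cv2.findContours(m,0,2)[0],key=cv2.contourArea);q=cv2.boxPoints(cv2.minAreaRect(ct))+[215,105]
P=plane(c,q,.006);print(q.round(1),P.round(4),P.mean(0),np.linalg.norm(np.roll(P,-1,0)-P,axis=1))
d=P-np.roll(P,-1,0);print(np.degrees(np.arctan2(d[:,1],d[:,0])))
```

```text
[[225. 117.]
 [294. 117.]
 [294. 214.]
 [225. 214.]] [[0.4233 0.2497 0.006 ]
 [0.436  0.3381 0.006 ]
 [0.5685 0.3238 0.006 ]
 [0.5546 0.2266 0.006 ]] [0.49560375 0.28454868 0.006     ] [0.08929715 0.13328387 0.09825143 0.13330239]
[-98.21258189 173.8386581   81.8097299  -10.01107142]
```

View pics/c2.png

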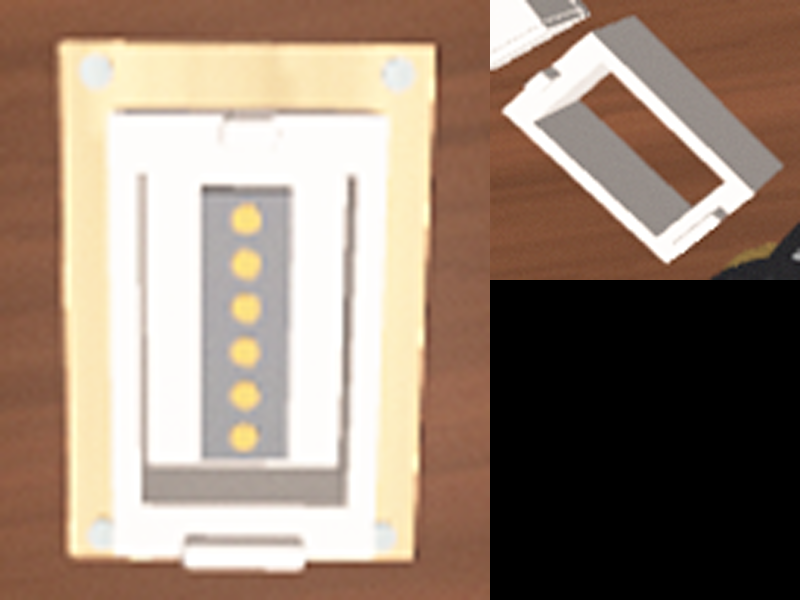

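In the crop the base's wide key is at the bottom end (244,555) in world +x, and the narrow one is at the top (251,125). The frame's wide key is at its lower-right end (700,232), on the coupler side. So the base sits at about -8° and the frame at about +30°.

Run:
```python
from h import *
import pickle
c=pickle.load(open('w1.pkl','rb'))
S=np.array([90/490,110/600])
def fit(P,L,W):  # corners order: -x+y? given as (a,b,c,d) local
    return P
def kab(P,Q): # local Q -> P 2D
    z=((P[:,0]-P[:,0].mean())+1j*(P[:,1]-P[:,1].mean()));w=(Q[:,0]-Q[:,0].mean())+1j*(Q[:,1]-Q[:,1].mean())
    a=np.angle((z*w.conj()).sum());Rm=np.array([[np.cos(a),-np.sin(a)],[np.sin(a),np.cos(a)]])
    t=P[:,:2].mean(0)-Rm@Q.mean(0);e=P[:,:2]-(Q@Rm.T+t);return t.round(4),np.degrees(a).round(2),(e*1000).round(1).tolist()
def rect(L,W): return np.array([[-L,-W],[-L,W],[L,W],[L,-W]])/2
pa=np.array([[57,42],[436,43],[415,560],[70,555]])*S+[215,110]
ri=np.array([[108,112],[390,112],[377,557],[112,553]])*S+[215,110]
print(kab(plane(c,pa,.006),rect(.13,.09)));print(kab(plane(c,ri,.046),rect(.1,.06)))
S2=np.array([105/310,95/280])
fr=np.array([[503-490,107],[595-490,33],[753-490,193],[668-490,262]])*S2+[25,185]
print(kab(plane(c,fr,.03),rect(.1,.06)))
print(plane(c,(np.array([[251,115],[244,555]])*S+[215,110]),.055))
```

```text
(array([0.4948, 0.2852]), np.float64(-8.57), [[0.4, -0.2], [0.1, -0.0], [0.2, 0.1], [-0.6, 0.1]])
(array([0.4945, 0.2854]), np.float64(-8.62), [[-0.0, -0.3], [-0.4, 0.3], [0.6, 0.7], [-0.2, -0.8]])
(array([0.5487, 0.0199]), np.float64(29.12), [[-0.4, -0.3], [0.9, 0.4], [-0.5, -0.9], [0.0, 0.7]])
[[0.4450245  0.29323703 0.055     ]
 [0.54092731 0.27816647 0.055     ]]
```

{"api": "drive_tool", "payload": {
  "series": [1,-15,-42,0,0,0,0,1,-15,-42,0,0,0,0,1,-15,-42,0,0,0,0,1,-15,-42,0,0,0,0,1,-15,-42,0,0,0,0,1,-15,-42,0,0,0,0,1,0,0,20,0,0,-0.163,1,0,0,20,0,0,-0.163,1,0,0,20,0,0,-0.163,1,0,0,20,0,0,-0.162,1,0,0,0,0,0,0,1,0,0,0,0,0,0]
}}

```text
t: 3.2
eef_pos: [0.5501, 0.0203, 0.174]
tool_rot: [0.0, -0.25, 0.968, -0.0]
contact_force: [0.2, -0.5, 0.6]
gripper_width: 0.999
```

Run:
```python
from h import *
import pickle
c=cam('wrist'); pickle.dump(c,open('w2.pkl','wb'));im=c['pixels'].copy()
p,r,o=state();print(p,r.as_matrix().round(3),o['q'].round(2),o['t'])
a=np.radians(29.1);Rm=np.array([[np.cos(a),-np.sin(a)],[np.sin(a),np.cos(a)]])
Q=np.array([[-.05,-.03],[-.05,.03],[.05,.03],[.05,-.03]])@Rm.T+[.549,.02]
u=proj(c,np.c_[Q,np.full(4,.03)]);print(u.round(1))
cv2.polylines(im,[u.round().astype(int)],True,(0,0,255),1)
cv2.imwrite('pics/w2.png',cv2.resize(im,(800,600),interpolation=cv2.INTER_CUBIC))
```

```text
[0.55026405 0.02040526 0.17422696] [[-0.874 -0.486  0.001]
 [-0.486  0.874  0.   ]
 [-0.001 -0.001 -1.   ]] [-0.22  0.36  0.09  1.94 -0.04  0.84  1.97] 3.25
[[226.2 135.1]
 [289.5 135. ]
 [286.6 232.6]
 [229.2 232.7]]
```

View pics/w2.png

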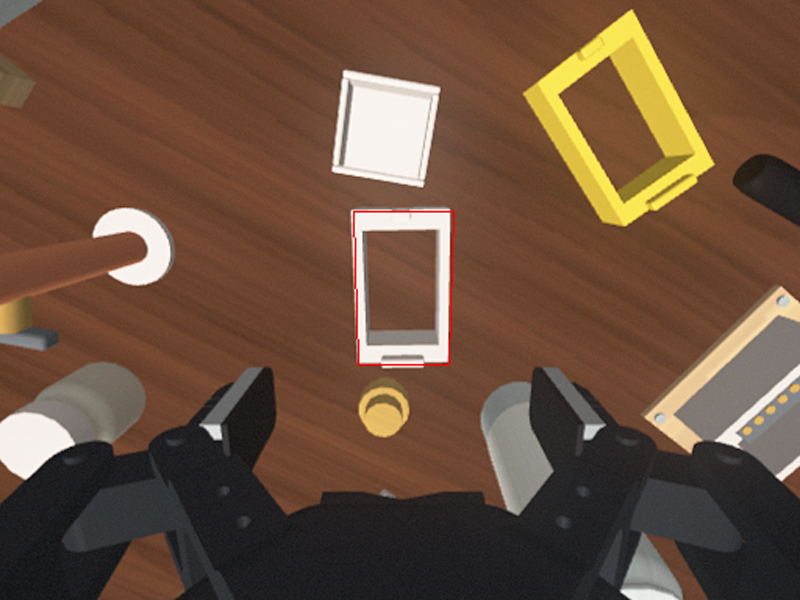

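The red outline, projected from the measured frame pose, lies on the rim at (352..452, 210..364) to within about 1 mm. I'm descending to grip it.

{"api": "drive_tool", "payload": {
  "series": [1,1,0,40,0,0,0,1,0,0,40,0,0,0,1,0,0,40,0,0,0,1,0,0,27,0,0,0,1,0,0,0,0,0,0,-1,0,0,0,0,0,0,-1,0,0,0,0,0,0,-1,0,0,0,0,0,0,-1,0,0,0,0,0,0,-1,0,0,0,0,0,0,-1,0,0,0,0,0,0],
  "force": 45
}}

```text
t: 4.62
eef_pos: [0.5502, 0.0199, 0.0283]
tool_rot: [0.002, -0.252, 0.968, -0.0]
contact_force: [-1.4, 0.1, 6.3]
gripper_width: 0.692
```

{"api": "drive_tool", "payload": {
  "series": [-1,0,0,-10,0,0,0,-1,0,0,-30,0,0,0,-1,0,0,-50,0,0,0,-1,0,0,-50,0,0,0,-1,0,0,-50,0,0,0,-1,0,0,0,0,0,0]
}}

```text
t: 5.38
eef_pos: [0.5512, 0.02, 0.2214]
tool_rot: [0.005, -0.252, 0.968, -0.0]
contact_force: [1.0, 0.3, -2.1]
gripper_width: 0.694
```

Run:
```python
from h import *
p,r,o=state();M=r.as_matrix();print(p,M.round(4),o['gripper_width'],o['contact_force'])
d=np.array([.4947,.2853])-p[:2];print('shift tool',(M.T@np.r_[d,0]*1000).round(1),'turn world deg',171.4-np.degrees(np.arctan2(M[1,0],M[0,0]))%360)
```

```text
[0.55123651 0.01995264 0.22143147] [[-0.8729 -0.4879  0.0092]
 [-0.4879  0.8729  0.0016]
 [-0.0088 -0.0031 -1.    ]] 0.6943731861794371 [ 1.00148241  0.25543722 -2.0746879 ]
shift tool [-8.010e+01  2.592e+02 -1.000e-01] turn world deg -37.80326885094931
```

{"api": "drive_tool", "payload": {
  "series": [-1,-13.3,43.2,0,0,0,0,-1,-13.3,43.2,0,0,0,0,-1,-13.3,43.2,0,0,0,0,-1,-13.3,43.2,0,0,0,0,-1,-13.3,43.2,0,0,0,0,-1,-13.3,43.2,0,0,0,0,-1,0,0,15,0,0,0.165,-1,0,0,15,0,0,0.165,-1,0,0,15,0,0,0.165,-1,0,0,15,0,0,0.165,-1,0,0,0,0,0,0,-1,0,0,0,0,0,0]
}}

```text
t: 6.88
eef_pos: [0.4917, 0.2849, 0.1565]
tool_rot: [-0.0, 0.073, 0.997, -0.0]
contact_force: [0.6, 0.2, -1.7]
gripper_width: 0.691
```

Run:
```python
from h import *
import pickle
p,r,o=state();M=r.as_matrix();print(p,M.round(4),o['gripper_width'],o['contact_force'])
d=np.array([.4947,.2853])-p[:2];print('shift tool',(M.T@np.r_[d,0]*1000).round(1),'yaw',np.degrees(np.arctan2(M[1,0],M[0,0]))%360)
c=cam('wrist'); pickle.dump(c,open('w3.pkl','wb'));im=c['pixels'].copy()
s=cam('side'); pickle.dump(s,open('sd3.pkl','wb'))
# predicted frame rim at current z
zt=p[2]-.0283+.03
x=-M[:2,0]/np.linalg.norm(M[:2,0]);y=np.array([-x[1],x[0]])
Q=[p[:2]+a*x+b*y for a,b in [(-.051,-.03),(-.051,.03),(.049,.03),(.049,-.03)]]
u=proj(c,np.c_[Q,np.full(4,zt)]);print(u.round(1),zt)
cv2.imwrite('pics/w3.png',np.hstack([cv2.resize(im[60:260,150:370],(440,400),interpolation=cv2.INTER_CUBIC),cv2.resize(s['pixels'][60:160,180:280],(360,400)if 0 else (360,360),interpolation=cv2.INTER_CUBIC)[:400].copy() if 0 else cv2.copyMakeBorder(cv2.resize(s['pixels'][60:160,180:270],(360,400),interpolation=cv2.INTER_CUBIC),0,0,0,0,cv2.BORDER_CONSTANT)]))
```

```text
[0.4917276  0.28494931 0.15649285] [[-9.893e-01  1.461e-01 -1.000e-04]
 [ 1.461e-01  9.893e-01 -1.000e-04]
 [ 1.000e-04 -1.000e-04 -1.000e+00]] 0.6912220837433194 [ 0.6231106   0.1628837  -1.72587189]
shift tool [-2.9  0.8 -0. ] yaw 171.59800868762812
[[189.9 157. ]
 [328.2 157. ]
 [315.1 344.9]
 [202.2 344.8]] 0.1581928527967729
```

View pics/w3.png

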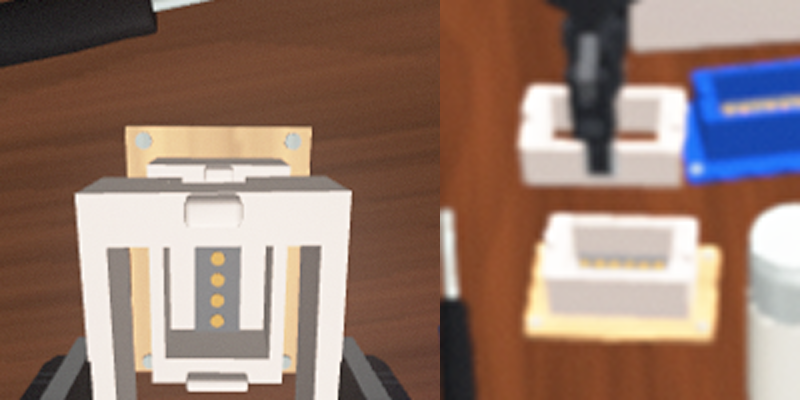

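The frame is held level. Its near rim corners are at crop (77,193) and (351,190), within about 1 mm of the prediction. Its narrow key is over the base's narrow key and the wide end faces +x.

Run:
```python
from h import *
import pickle
c=pickle.load(open('w3.pkl','rb'));p,r,o=state()
g=np.array([[77,193],[351,190]])/2.+[150,60]
P=plane(c,g,.1582);print(P,np.linalg.norm(P[1]-P[0]))
y=(P[1]-P[0])[:2];print('yaw',np.degrees(np.arctan2(-y[0],y[1])))
x=np.array([np.cos(np.radians(-8.5)),np.sin(np.radians(-8.5))]);ctr=P[:,:2].mean(0)+.05*x;print('frame ctr',ctr,'tcp',p[:2])
# base check: patch back corners (z .006), narrow-key centre
q=np.array([[125,126],[312,128]])/2.+[150,60];Q=plane(c,q,.006);print(Q,Q[:,:2].mean(0)+.065*x, np.linalg.norm(Q[1]-Q[0]))
M=r.as_matrix();b=np.array([.4947,.2853]);print((M.T@np.r_[b-ctr,0]*1000).round(1))
```

```text
[[0.4365886  0.26218436 0.1582    ]
 [0.44459991 0.32099741 0.1582    ]] 0.059356188001025906
yaw -7.756896291628835
frame ctr [0.49004505 0.28420041] tcp [0.492104   0.28509484]
[[0.42422402 0.25061379 0.006     ]
 [0.43823676 0.33922524 0.006     ]] [0.49551642 0.2853119 ] 0.08971256560303793
[-4.4  1.8  0. ]
```

{"api": "drive_tool", "payload": {
  "series": [-1,-4.4,1.6,20,0,0,0.008,-1,0,0,25,0,0,0,-1,0,0,25,0,0,0,-1,0,0,0,0,0,0,-1,0,0,0,0,0,0]
}}

```text
t: 7.6
eef_pos: [0.4969, 0.286, 0.0865]
tool_rot: [0.0, 0.079, 0.997, 0.0]
contact_force: [0.3, 0.2, -0.7]
gripper_width: 0.689
```

Run:
```python
from h import *
import pickle
p,r,o=state();M=r.as_matrix();print(p,M.round(4),o['contact_force'])
c=cam('wrist'); s=cam('side');k=cam('scene')
for n,v in zip(['w4','sd4','sc4'],[c,s,k]): pickle.dump(v,open(n+'.pkl','wb'))
A=cv2.resize(c['pixels'][90:340,140:370],(552,600),interpolation=cv2.INTER_CUBIC)
B=cv2.resize(s['pixels'][95:155,195:257],(248,240),interpolation=cv2.INTER_CUBIC)
C=cv2.resize(k['pixels'][135:195,295:350],(248,270),interpolation=cv2.INTER_CUBIC)
cv2.imwrite('pics/w4.png',np.hstack([A,np.vstack([B,C,np.zeros((90,248,3),np.uint8)])]))
```

```text
[0.49686075 0.28595838 0.08651408] [[-9.876e-01  1.572e-01  4.000e-04]
 [ 1.572e-01  9.876e-01  2.000e-04]
 [-4.000e-04  3.000e-04 -1.000e+00]] [ 0.33469524  0.22038757 -0.71978677]
```

View pics/w4.png

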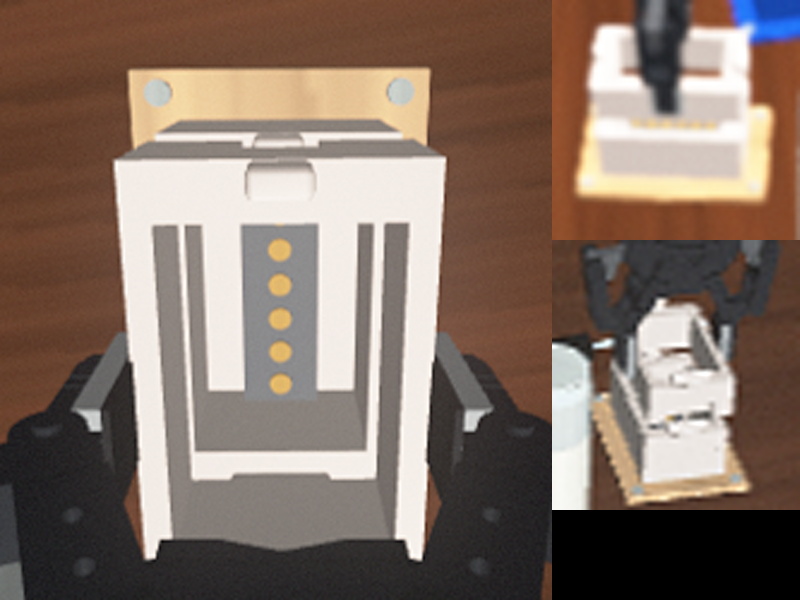

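The frame hovers over the base, centred. Picture positions: frame near corners (116,160) and (447,158), patch corners (128,69) and (431,68), and the base's rear keys and rim visible through it, symmetrically.

Run:
```python
from h import *
import pickle
c=pickle.load(open('w4.pkl','rb'));p,r,o=state();M=r.as_matrix()
f=lambda a,z:plane(c,np.array(a)/2.4+[140,90],z)
def yaw(P): y=(P[1]-P[0])[:2];return np.degrees(np.arctan2(-y[0],y[1])),np.linalg.norm(y)
x=np.array([np.cos(np.radians(-8.6)),np.sin(np.radians(-8.6))])
F=f([[116,160],[447,158]],.0882);B=f([[128,69],[431,68]],.006)
fc=F[:,:2].mean(0)+.05*x;bc=B[:,:2].mean(0)+.065*x
print(fc,yaw(F),bc,yaw(B),(M.T@np.r_[bc-fc,0]*1000).round(1),(M.T@np.r_[[.4947,.2853]-fc,0]*1000).round(1),p)
```

```text
[0.49549482 0.28581845] (np.float64(-8.68520459123693), np.float64(0.05978777475545105)) [0.49532619 0.28533017] (np.float64(-8.854198086272516), np.float64(0.08939313292761655)) [ 0.1 -0.5 -0. ] [ 0.7 -0.6 -0. ] [0.49709778 0.28627055 0.08726122]
```

{"api": "drive_tool", "payload": {
  "series": [-1,0.4,-0.5,4,0,0,0,-1,0,0,3,0,0,0,-1,0,0,3,0,0,0,-1,0,0,2,0,0,0,-1,0,0,0,0,0,0]
}}

```text
t: 8.38
eef_pos: [0.4958, 0.2854, 0.0743]
tool_rot: [-0.0, 0.079, 0.997, -0.0]
contact_force: [-1.5, -0.3, 0.3]
gripper_width: 0.689
```

{"api": "drive_tool", "payload": {
  "series": [-1,0,0,1.5,0,0,0,-1,0,0,0,0,0,0]
}}

```text
t: 8.62
eef_pos: [0.4958, 0.2854, 0.0742]
tool_rot: [-0.0, 0.079, 0.997, 0.0]
contact_force: [-6.2, -2.9, 15.9]
gripper_width: 0.696
```

It touched down at z 0.0742, the seated height, with 16 N of upward force. I'll release and rise.

{"api": "drive_tool", "payload": {
  "series": [-1,0,0,-1.5,0,0,0,1,0,0,0,0,0,0,1,0,0,0,0,0,0,1,0,0,0,0,0,0,1,0,0,-20,0,0,0,1,0,0,-40,0,0,0,1,0,0,-60,0,0,0,1,0,0,-60,0,0,0,1,0,0,0,0,0,0,1,0,0,0,0,0,0]
}}

```text
t: 9.88
eef_pos: [0.4956, 0.2853, 0.2539]
tool_rot: [-0.0, 0.079, 0.997, -0.0]
contact_force: [0.2, -0.5, 0.5]
gripper_width: 0.999
```

Run:
```python
from h import *
import pickle
p,r,o=state();M=r.as_matrix();print(p,M.round(4),o['contact_force'],o['t'],o['q'].round(2))
c=cam('wrist'); s=cam('side');k=cam('scene')
for n,v in zip(['w5','sd5','sc5'],[c,s,k]): pickle.dump(v,open(n+'.pkl','wb'))
A=cv2.resize(c['pixels'][80:280,180:340],(480,600),interpolation=cv2.INTER_CUBIC)
B=cv2.resize(s['pixels'][90:155,190:262],(320,288),interpolation=cv2.INTER_CUBIC)
C=cv2.resize(s['pixels'][272:350,200:290],(320,312),interpolation=cv2.INTER_CUBIC)
cv2.imwrite('pics/w5.png',np.hstack([A,np.vstack([B,C])]))
```

```text
[0.49560103 0.28531926 0.25388107] [[-9.876e-01  1.571e-01 -4.000e-04]
 [ 1.571e-01  9.876e-01 -1.000e-04]
 [ 3.000e-04 -1.000e-04 -1.000e+00]] [ 0.15290807 -0.48941238  0.48349893] 9.875 [-0.74  0.31  0.13  1.81 -0.05  1.02  0.83]
```

View pics/w5.png

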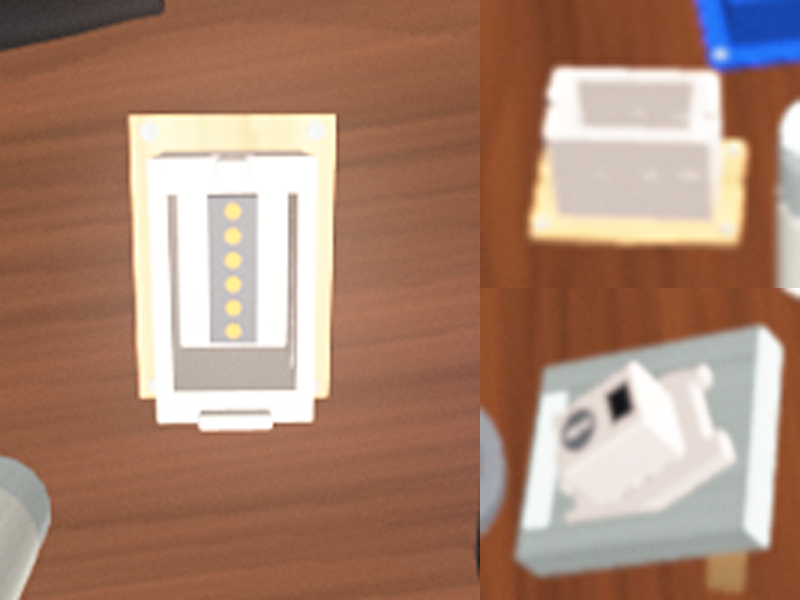

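The frame sits flush on the base in both views: wrist rim corners (147,157), (316,153), (314,420), (157,424), keys showing on top. The tray crop is unchanged. I'll measure the seated frame and roughly locate the tray.

Run:
```python
from h import *
import pickle
c=pickle.load(open('w5.pkl','rb'));s=pickle.load(open('sd5.pkl','rb'))
def kab(P,Q):
    z=((P[:,0]-P[:,0].mean())+1j*(P[:,1]-P[:,1].mean()));w=Q[:,0]+1j*Q[:,1]
    a=np.angle((z*w.conj()).sum());Rm=np.array([[np.cos(a),-np.sin(a)],[np.sin(a),np.cos(a)]])
    e=P[:,:2]-(Q@Rm.T+P[:,:2].mean(0));return P[:,:2].mean(0).round(4),np.degrees(a).round(2),(e*1000).round(1).tolist()
rect=lambda L,W:np.array([[-L,-W],[-L,W],[L,W],[L,-W]])/2
f=np.array([[147,157],[316,153],[314,420],[157,424]])/3.+[180,80]
print(kab(plane(c,f,.076),rect(.1,.06)))
g=lambda a:np.array(a)*np.array([90/320,78/312])+[200,272]-np.array([480*90/320,288*78/312])
# tray outer top corners: low-left(545,368) high-left(760,327) high-right(770,548)? low-right(515,560)
cx=g([[545,368],[762,327],[770,548],[517,560]]);
for u,z in zip(cx,[.028,.098,.098,.028]): print(plane(s,u,z).round(3))
```

```text
(array([0.494 , 0.2853]), np.float64(-8.0), [[-0.5, 0.2], [-0.8, 0.2], [0.4, 0.3], [0.8, -0.7]])
[[ 0.448 -0.215  0.028]]
[[ 0.571 -0.242  0.098]]
[[ 0.56  -0.352  0.098]]
[[ 0.427 -0.316  0.028]]
```

{"api": "drive_tool", "payload": {
  "series": [1,-9.3,-55.9,-2,0,0,0,1,-9.3,-55.9,-2,0,0,0,1,-9.3,-55.9,-2,0,0,0,1,-9.3,-55.9,-2,0,0,0,1,-9.3,-55.9,-2,0,0,0,1,-9.3,-55.9,-2,0,0,0,1,-9.3,-55.9,-2,0,0,0,1,-9.3,-55.9,-2,0,0,0,1,-9.3,-55.9,-2,0,0,0,1,-9.3,-55.9,-2,0,0,0,1,0,0,0,0,0,0,1,0,0,0,0,0,0]
}}

```text
t: 11.52
eef_pos: [0.4995, -0.2806, 0.273]
tool_rot: [-0.001, 0.079, 0.997, 0.0]
contact_force: [-0.5, 1.1, -0.1]
gripper_width: 0.999
```

Run:
```python
from h import *
import pickle
p,r,o=state();M=r.as_matrix();print(p,M.round(4),o['contact_force'],o['t'],o['q'].round(2))
c=cam('wrist');pickle.dump(c,open('w6.pkl','wb'))
u=proj(c,[[.5,-.281,.042]]);print(u)
x0,y0=int(u[0,0])-100,int(u[0,1])-75;x0=max(x0,0);y0=max(y0,0);print(x0,y0)
cv2.imwrite('pics/w6.png',cv2.resize(c['pixels'][y0:y0+150,x0:x0+200],(800,600),interpolation=cv2.INTER_CUBIC))
```

```text
[ 0.49953388 -0.28056556  0.27299808] [[-9.875e-01  1.574e-01 -2.300e-03]
 [ 1.574e-01  9.875e-01  1.100e-03]
 [ 2.400e-03  7.000e-04 -1.000e+00]] [-0.50703052  1.12395517 -0.11937039] 11.525 [ 0.04  0.31  0.46  1.81 -0.15  1.07  1.96]
[[257.58334155 171.17774333]]
157 96
```

View pics/w6.png

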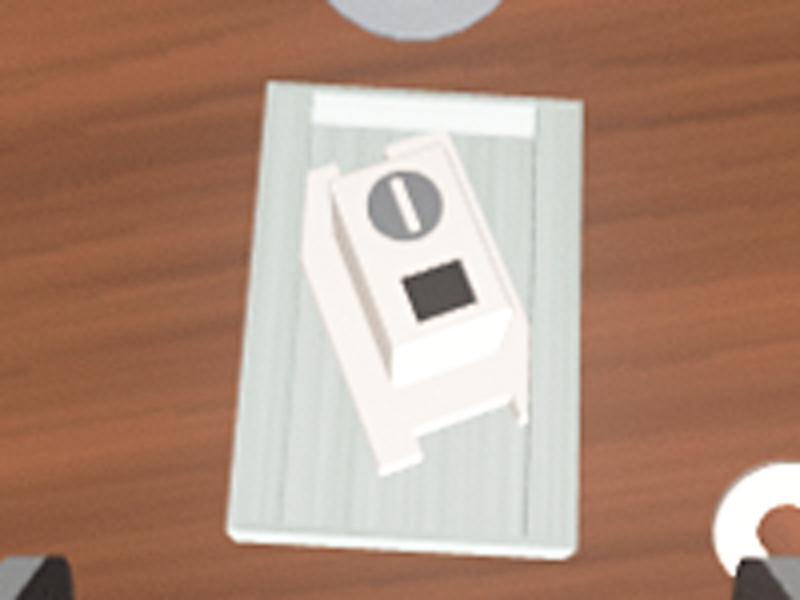

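The wrist crop shows the tray with outer top corners (267,82), (583,100), (575,556), (228,538), low end at top. The cover's module top corners are (330,185), (447,135), (512,305), (393,350), with the wide notch uphill at (465,415). I'll fit the poses from these points.

```bash
cat > tray.py <<'E'
from h import *
import pickle
from scipy.optimize import least_squares
c30,s30=np.cos(np.pi/6),.5
def axes(yaw):
    ux=np.array([np.cos(yaw),np.sin(yaw),0]);v=np.array([-np.sin(yaw),np.cos(yaw),0]);z=np.array([0,0,1.])
    return np.c_[c30*ux+s30*z, v, -s30*ux+c30*z]   # columns u(uphill),v,n
def tw(T,L): return np.array([T[0],T[1],.042])+np.asarray(L)@axes(T[2]).T
E
python3 - <<'E'
from tray import *
c=pickle.load(open('w6.pkl','rb'))
px=lambda a:np.array(a)/4.+[157,96]
tc=px([[267,82],[583,100],[575,556],[228,538]])
def tl(t): return np.array([[-62-t,-48-t,20],[-62-t,48+t,20],[77+t,48+t,20],[77+t,-48-t,20]])/1000
r=least_squares(lambda X:(proj(c,tw(X[:3],tl(X[3])))-tc).ravel(),[.5,-.281,-.2,2.],x_scale=[.01,.01,.1,1])
T=r.x[:3];print('tray',r.x.round(4),np.degrees(T[2]),r.fun.round(1))
mc=px([[330,185],[447,135],[512,305],[393,350]])
def cw(X,L):
    L=np.array(L)/1000;a=X[2];return tw(T,np.c_[X[0]+L[:,0]*np.cos(a)-L[:,1]*np.sin(a),X[1]+L[:,0]*np.sin(a)+L[:,1]*np.cos(a),L[:,2]])
ml=[[-28,-18,50],[-28,18,50],[28,18,50],[28,-18,50]]
q=least_squares(lambda X:(proj(c,cw(X,ml))-mc).ravel(),[0,0,.42],x_scale=[.01,.01,.1])
print('cover in tray',q.x.round(4),np.degrees(q.x[2]),q.fun.round(1))
# check plate corners wide end (underside on floor/top h=10)
print('pred plate +x corners h10',((proj(c,cw(q.x,[[50,30,10],[50,-30,10],[-50,-30,10]]))-[157,96])*4).round(0))
pickle.dump((T,q.x),open('T.pkl','wb'))
Tx=axes(T[2]);a=q.x[2]
X=Tx@[-np.cos(a),-np.sin(a),0];Z=-Tx[:,2];Y=np.cross(Z,X)
p,rr,o=state();M=rr.as_matrix();G=np.c_[X,Y,Z]
tgt=cw(q.x,[[0,0,45]])[0];print('bed cover',cw(q.x,[[0,0,0]]),'tcp grasp',tgt,'hover80',tgt-.08*Z)
rv=R.from_matrix(M.T@G).as_rotvec();print('rotvec tool',rv,np.degrees(np.linalg.norm(rv)))
print('shift to hover80 in current tool mm',M.T@(tgt-.08*Z-p)*1000)
E
```

```text
tray [ 0.5018 -0.2778 -0.2159  3.3649] -12.369857511745353 [-0.2  0.4 -0.   0.7  0.9 -0.4 -0.7 -0.6]
cover in tray [-0.0017  0.      0.4104] 23.513415025883525 [-0.8 -2.3 -0.8  0.5  1.1  1.1  0.6  0.5]
pred plate +x corners h10 [[562. 401.]
 [381. 467.]
 [274. 182.]]
bed cover [[ 0.50033121 -0.27748546  0.04113568]] tcp grasp [ 0.47835355 -0.27266547  0.08010683] hover80 [ 0.43928214 -0.26409661  0.14938886]
rotvec tool [ 0.12376245 -0.51358696 -0.34297448] 36.08816466043837
shift to hover80 in current tool mm [ 62.08009615   5.91878069 123.94478663]
```

{"api": "drive_tool", "payload": {
  "series": [1,31,3,40,0,0,0,1,31,3,40,0,0,0,1,0,0,0,0.031,-0.128,-0.086,1,0,0,0,0.031,-0.128,-0.086,1,0,0,0,0.031,-0.128,-0.086,1,0,0,0,0.031,-0.128,-0.086,1,0,0,0,0,0,0,1,0,0,0,0,0,0]
}}

```text
t: 12.58
eef_pos: [0.4428, -0.2617, 0.1941]
tool_rot: [0.224, -0.077, 0.969, -0.065]
contact_force: [0.7, 0.4, 0.1]
gripper_width: 1.002
```

```bash
cat > rel.py <<'E'
from tray import *
def rel(cov,h,lift=0):
    T,_=pickle.load(open('T.pkl','rb'));A=axes(T[2]);a=cov[2]
    X=A@[-np.cos(a),-np.sin(a),0];Z=-A[:,2];G=np.c_[X,np.cross(Z,X),Z]
    p,rr,o=state();M=rr.as_matrix()
    tgt=tw(T,[[cov[0],cov[1],h]])[0]
    L=A.T@(p-np.array([T[0],T[1],.042]));x=A.T@M[:,0]
    print('t',o['t'],'p',p.round(4),'tray coords mm',(L*1000).round(1),'tool yaw in tray',np.degrees(np.arctan2(-x[1],-x[0])).round(2),'q',o['q'].round(2),'F',o['contact_force'].round(1),'w',round(o['gripper_width'],3))
    print('shift mm',(M.T@(tgt-p)*1000).round(1),'rot',R.from_matrix(M.T@G).as_rotvec().round(4))
E
python3 - <<'E'
from rel import *
T,q=pickle.load(open('T.pkl','rb'))
rel(q,.045)
c=cam('wrist');pickle.dump(c,open('w7.pkl','wb'));cv2.imwrite('pics/w7.png',c['pixels'])
E
```

```text
t 12.575 p [ 0.4428 -0.2617  0.1941] tray coords mm [ 23.2   3.1 162.3] tool yaw in tray 21.43 q [ 0.3   0.13  0.2   2.31 -0.56  0.3   2.73] F [0.7 0.4 0.1] w 1.002
shift mm [ 18.6   3.3 118.5] rot [ 0.0258 -0.0475 -0.037 ]
```

{"api": "drive_tool", "payload": {
  "series": [1,18,3,20,0.026,-0.048,-0.037,1,0,0,20,0,0,0,1,0,0,0,0,0,0,1,0,0,0,0,0,0]
}}

```text
t: 13.12
eef_pos: [0.4487, -0.2657, 0.1639]
tool_rot: [0.235, -0.088, 0.965, -0.072]
contact_force: [-0.0, 1.3, -0.4]
gripper_width: 0.999
```

Run:
```python
from rel import *
T,q=pickle.load(open('T.pkl','rb'))
rel(q,.045)
```

```text
t 13.125 p [ 0.4487 -0.2657  0.1639] tray coords mm [ 13.8   0.5 132.8] tool yaw in tray 22.73 q [ 0.56  0.2  -0.08  2.32 -0.71  0.18  2.92] F [-0.   1.3 -0.4] w 0.999
shift mm [12.5  4.2 88.2] rot [ 0.0155 -0.0235 -0.0139]
```

Joints 6 and 7 are at their limits with the full 30° tilt. A pitch about the jaw axis doesn't affect the grip, so I'll grip 14° steeper.

```bash
cat > rel.py <<'E'
from tray import *
def rel(cov,h=.042,pitch=.25):
    T,_=pickle.load(open('T.pkl','rb'));A=axes(T[2]);a=cov[2]
    X=A@[-np.cos(a),-np.sin(a),0];Z=-A[:,2];G=np.c_[X,np.cross(Z,X),Z]@R.from_rotvec([0,pitch,0]).as_matrix()
    p,rr,o=state();M=rr.as_matrix()
    tgt=tw(T,[[cov[0],cov[1],h]])[0]-.003*G[:,2]
    L=A.T@(p+.003*M[:,2]-np.array([T[0],T[1],.042]));y=A.T@M[:,1]
    print('t',o['t'],'p',p.round(4),'grasp pt tray mm',(L*1000).round(1),'jaw yaw',np.degrees(np.arctan2(-y[0],y[1])).round(2)%180,'jaw n',y[2].round(3),'toolz',M[:,2].round(3),'q',o['q'].round(2),'F',o['contact_force'].round(1),'w',round(o['gripper_width'],3))
    print('shift mm',(M.T@(tgt-p)*1000).round(1),'rot',R.from_matrix(M.T@G).as_rotvec().round(4))
    return A,T
E
python3 - <<'E'
from rel import *
T,q=pickle.load(open('T.pkl','rb'))
rel(q)
E
```

```text
t 13.125 p [ 0.4487 -0.2657  0.1639] grasp pt tray mm [ 13.7   0.5 129.8] jaw yaw 22.7 jaw n 0.015 toolz [ 0.466 -0.097 -0.88 ] q [ 0.56  0.2  -0.08  2.32 -0.71  0.18  2.92] F [-0.   1.3 -0.4] w 0.999
shift mm [11.7  4.2 88.2] rot [ 0.0171  0.2265 -0.0119]
```

Rotate first, staying high.

{"api": "drive_tool", "payload": {
  "series": [1,0,0,0,0.008,0.113,-0.006,1,0,0,0,0.009,0.113,-0.006,1,0,0,0,0,0,0,1,0,0,0,0,0,0]
}}

```text
t: 13.62
eef_pos: [0.4496, -0.2622, 0.1608]
tool_rot: [0.166, -0.088, 0.979, -0.077]
contact_force: [0.6, -0.9, -1.3]
gripper_width: 0.998
```

Run:
```python
from rel import *
T,q=pickle.load(open('T.pkl','rb'))
rel(q)
rel(q,.082)
```

```text
t 13.625 p [ 0.4496 -0.2622  0.1608] grasp pt tray mm [ 11.9   4.  127.1] jaw yaw 23.25 jaw n 0.021 toolz [ 0.338 -0.121 -0.933] q [ 0.15  0.22  0.31  2.27 -0.34  0.31  2.5 ] F [ 0.6 -0.9 -1.3] w 0.998
shift mm [-0.3  0.  86.2] rot [ 0.0211  0.0863 -0.0002]
t 13.625 p [ 0.4496 -0.2622  0.1608] grasp pt tray mm [ 11.9   4.  127.1] jaw yaw 23.25 jaw n 0.021 toolz [ 0.338 -0.121 -0.933] q [ 0.15  0.22  0.31  2.27 -0.34  0.31  2.5 ] F [ 0.6 -0.9 -1.3] w 0.998
shift mm [ 6.3  0.9 46.8] rot [ 0.0211  0.0863 -0.0002]
```

{"api": "drive_tool", "payload": {
  "series": [1,6,1,20,0.021,0.086,0,1,0,0,20,0,0,0,1,0,0,0,0,0,0,1,0,0,0,0,0,0]
}}

```text
t: 14.12
eef_pos: [0.4544, -0.2698, 0.121]
tool_rot: [0.124, -0.081, 0.985, -0.091]
contact_force: [0.4, 0.2, -0.4]
gripper_width: 1.002
```

Run:
```python
from rel import *
T,q=pickle.load(open('T.pkl','rb'))
rel(q)
c=cam('wrist');pickle.dump(c,open('w8.pkl','wb'));im=c['pixels']
# predicted module top corners + image for own numeric check
a=q[2];L=np.array([[-28,-18],[-28,18],[28,18],[28,-18]])/1000
W=tw(T,np.c_[q[0]+L[:,0]*np.cos(a)-L[:,1]*np.sin(a),q[1]+L[:,0]*np.sin(a)+L[:,1]*np.cos(a),np.full(4,.05)])
u=proj(c,W);print(u.round(1))
# gradients: edges across the long sides at 5 stations (gray profile)
g=cv2.cvtColor(im,cv2.COLOR_BGR2GRAY).astype(float)
for f in [.2,.5,.7]:
    A=u[0]+(u[3]-u[0])*f;B=u[1]+(u[2]-u[1])*f
    t=np.linspace(-.35,1.35,69);P=A+(B-A)*t[:,None]
    v=cv2.remap(g.astype(np.float32),P[:,0].astype(np.float32)[None],P[:,1].astype(np.float32)[None],1)[0]
    d=np.gradient(v);k=np.argsort(-abs(d))[:10];print(f,sorted([(round(t[i],2),int(d[i])) for i in k]))
```

```text
t 14.125 p [ 0.4544 -0.2698  0.121 ] grasp pt tray mm [-2.7 -2.6 89.5] jaw yaw 23.27 jaw n -0.002 toolz [ 0.259 -0.159 -0.953] q [ 0.08  0.33  0.37  2.25 -0.26  0.28  2.38] F [ 0.4  0.2 -0.4] w 1.002
shift mm [-13.7   2.1  45.5] rot [-0.0004 -0.0018 -0.0046]
[[233.1 201.8]
 [289.1 201.6]
 [289.3 288.2]
 [233.6 288.3]]
0.2 [(np.float64(0.2), -44), (np.float64(0.23), -33), (np.float64(0.43), 41), (np.float64(0.45), 38), (np.float64(0.5), -24), (np.float64(0.52), -47), (np.float64(0.55), -20), (np.float64(0.72), 18), (np.float64(0.75), 45), (np.float64(0.78), 26)]
0.5 [(np.float64(-0.22), 10), (np.float64(-0.2), 11), (np.float64(0.93), -9), (np.float64(0.95), -13), (np.float64(0.98), 11), (np.float64(1.0), 12), (np.float64(1.15), -15), (np.float64(1.3), -20), (np.float64(1.33), -9), (np.float64(1.35), 23)]
0.7 [(np.float64(-0.22), 16), (np.float64(-0.2), 15), (np.float64(0.23), -85), (np.float64(0.25), -77), (np.float64(0.7), 30), (np.float64(0.72), 86), (np.float64(0.75), 48), (np.float64(1.15), -21), (np.float64(1.18), -35), (np.float64(1.23), 22)]
```

{"api": "drive_tool", "payload": {
  "series": [1,-7,1,15,0,0,-0.004,1,-7,1,15,0,0,0,1,0,0,13,0,0,0,1,0,0,0,0,0,0,1,0,0,0,0,0,0]
}}

```text
t: 14.8
eef_pos: [0.4795, -0.271, 0.0823]
tool_rot: [0.123, -0.084, 0.985, -0.091]
contact_force: [0.1, 0.1, 0.4]
gripper_width: 1.002
```

Run:
```python
from rel import *
T,q=pickle.load(open('T.pkl','rb'))
rel(q,.044)
```

```text
t 14.8 p [ 0.4795 -0.271   0.0823] grasp pt tray mm [-0.6  1.6 43.6] jaw yaw 23.66 jaw n 0.0 toolz [ 0.258 -0.159 -0.953] q [ 0.13  0.43  0.29  2.22 -0.32  0.21  2.42] F [0.1 0.1 0.4] w 1.002
shift mm [ 1.7 -1.   0.1] rot [-0.0003 -0.0024  0.0026]
```

{"api": "drive_tool", "payload": {
  "series": [1,0,-1,0,0,0,0,-1,0,0,0,0,0,0,-1,0,0,0,0,0,0,-1,0,0,0,0,0,0,-1,0,0,0,0,0,0,-1,0,0,0,0,0,0,-1,0,0,0,0,0,0,-1,0,0,0,0,0,0],
  "force": 60
}}

```text
t: 15.8
eef_pos: [0.48, -0.2718, 0.0832]
tool_rot: [0.124, -0.084, 0.985, -0.091]
contact_force: [-2.6, 2.0, 5.6]
gripper_width: 0.409
```

Run:
```python
from rel import *
T,q=pickle.load(open('T.pkl','rb'))
A,T=rel(q,.044)
M=state()[1].as_matrix();print('uphill in tool',(M.T@A[:,0]).round(3),'n in tool',(M.T@A[:,2]).round(3))
```

```text
t 15.8 p [ 0.48   -0.2718  0.0832] grasp pt tray mm [ 0.4  0.9 44. ] jaw yaw 23.67 jaw n 0.0 toolz [ 0.259 -0.159 -0.953] q [ 0.13  0.43  0.29  2.22 -0.32  0.21  2.42] F [-2.6  2.   5.6] w 0.409
shift mm [2.2 0.  0.6] rot [-0.0004 -0.0013  0.0027]
uphill in tool [-0.887 -0.401 -0.228] n in tool [ 0.249  0.    -0.969]
```

{"api": "drive_tool", "payload": {
  "series": [-1,0.4,0,-1.5,0,0,0,-1,-3.1,-1.4,-0.8,0,0,0,-1,-3.1,-1.4,-0.8,0,0,0,-1,-3.1,-1.4,-0.8,0,0,0,-1,-3.1,-1.4,-0.8,0,0,0,-1,0,0,0,0,0,0,-1,0,0,0,0,0,0]
}}

```text
t: 16.68
eef_pos: [0.491, -0.2742, 0.091]
tool_rot: [0.123, -0.084, 0.985, -0.091]
contact_force: [-0.1, 0.1, -1.4]
gripper_width: 0.411
```

Run:
```python
from rel import *
A,T=rel([.013,.001,np.radians(23.5)],.0455)
```

```text
t 16.675 p [ 0.491  -0.2742  0.091 ] grasp pt tray mm [14.   0.9 45.2] jaw yaw 23.68 jaw n 0.0 toolz [ 0.258 -0.159 -0.953] q [ 0.11  0.43  0.31  2.19 -0.31  0.25  2.41] F [-0.1  0.1 -1.4] w 0.411
shift mm [ 0.9  0.5 -0. ] rot [-0.0004 -0.0019  0.0031]
```

{"api": "drive_tool", "payload": {
  "series": [-1,-1.3,-0.6,-0.3,0,0,0,-1,0,0,0,-0.0172,0,0.067,-1,0,0,0,-0.0172,0,0.067,-1,0,0,0,-0.0172,0,0.067,-1,0,0,0,0,0,0]
}}

```text
t: 17.3
eef_pos: [0.4923, -0.2752, 0.0919]
tool_rot: [0.13, 0.013, 0.99, -0.053]
contact_force: [-0.1, -0.3, -2.0]
gripper_width: 0.407
```

Run:
```python
from rel import *
A,T=rel([.0155,.001,0],.0455)
```

```text
t 17.3 p [ 0.4923 -0.2752  0.0919] grasp pt tray mm [15.7  0.3 45.3] jaw yaw 11.66 jaw n -0.001 toolz [ 0.256 -0.108 -0.961] q [ 0.17  0.43  0.28  2.17 -0.41  0.3   2.33] F [-0.1 -0.3 -2. ] w 0.407
shift mm [ 0.1  0.5 -0.2] rot [-0.051  -0.0014  0.1971]
```

No resistance. I'll finish the turn, using rotation (-0.051, 0, 0.197).

{"api": "drive_tool", "payload": {
  "series": [-1,0,0.3,0,-0.017,0,0.066,-1,0,0.2,0,-0.017,0,0.066,-1,0,0,0,-0.017,0,0.065,-1,0,0,0,0,0,0,-1,0,0,0,0,0,0]
}}

```text
t: 17.92
eef_pos: [0.4923, -0.2741, 0.0918]
tool_rot: [0.135, 0.105, 0.985, -0.015]
contact_force: [0.8, 0.6, -2.0]
gripper_width: 0.413
```

Run:
```python
from rel import *
A,T=rel([.0155,0,0],.0455)
c=cam('wrist');pickle.dump(c,open('w9.pkl','wb'));cv2.imwrite('pics/w9.png',c['pixels'])
s=cam('side');cv2.imwrite('pics/sd9.png',s['pixels'])
im=c['pixels'];hsv=cv2.cvtColor(im,cv2.COLOR_BGR2HSV)
# tray long lip edges predicted vs module: print predicted mouth lines
u=proj(c,tw(T,np.array([[-50,-36,20],[-50,36,20],[0,-36,20],[0,36,20]])/1000));print(u.round(1))
u=proj(c,tw(T,np.array([[15.5-50,-30,11.5],[15.5-50,30,11.5],[15.5-28,-18,51.5],[15.5-28,18,51.5]])/1000));print(u.round(1))
g=cv2.cvtColor(im,cv2.COLOR_BGR2GRAY)
lo=u.min(0).astype(int)-12
print(lo)
```

```text
t 17.925 p [ 0.4923 -0.2741  0.0918] grasp pt tray mm [15.5  1.6 45.2] jaw yaw 0.14 jaw n 0.0 toolz [ 0.262 -0.058 -0.963] q [ 0.22  0.44  0.26  2.15 -0.52  0.34  2.27] F [ 0.8  0.6 -2. ] w 0.413
shift mm [ 0.  -1.6 -0.3] rot [-0.0001 -0.0018  0.0026]
[[194.9 135.4]
 [317.4 135.8]
 [195.  220.3]
 [316.8 220.7]]
[[207.7 163.1]
 [304.5 163.4]
 [217.8 202.2]
 [293.5 202.5]]
[195 151]
```

{"api": "drive_tool", "payload": {
  "series": [-1,0,-1.5,0,0,0,0.002,-1,1,0,-3.9,0,0,0,-1,1,0,-3.9,0,0,0,-1,1,0,-3.9,0,0,0,-1,0,0,0,0,0,0]
}}

```text
t: 18.65
eef_pos: [0.4862, -0.2743, 0.1027]
tool_rot: [0.135, 0.107, 0.985, -0.015]
contact_force: [0.4, -0.1, -1.5]
gripper_width: 0.41
```

Run:
```python
from rel import *
A,T=rel([.0155,0,0],.0575)
```

```text
t 18.65 p [ 0.4862 -0.2743  0.1027] grasp pt tray mm [15.8  0.1 57.6] jaw yaw 0.02 jaw n -0.0 toolz [ 0.263 -0.058 -0.963] q [ 0.2   0.41  0.28  2.16 -0.5   0.36  2.26] F [ 0.4 -0.1 -1.5] w 0.41
shift mm [ 0.2 -0.1  0.2] rot [-0.0002 -0.0011  0.0004]
```

{"api": "drive_tool", "payload": {
  "series": [-1,2.5,0,-9.7,0,0,0,-1,4,0,-15.5,0,0,0,-1,4,0,-15.5,0,0,0,-1,0,0,-30,0,0,0,-1,0,0,-25,0,0.131,0,-1,0,0,-25,0,0.131,0,-1,0,0,-25,0,0.131,0,-1,0,0,-10,0,0.131,0,-1,0,0,0,0,0,0,-1,0,0,0,0,0,0]
}}

```text
t: 19.9
eef_pos: [0.4476, -0.2661, 0.2511]
tool_rot: [-0.124, 0.107, 0.986, 0.013]
contact_force: [0.4, -0.4, -0.9]
gripper_width: 0.415
```

Run:
```python
from rel import *
p,r,o=state();M=r.as_matrix();print(p,M.round(4),o['q'].round(2),o['gripper_width'],o['contact_force'],o['t'])
d=np.array([.4943,.2853])-p[:2];print('shift tool for xy',(M.T@np.r_[d,0]*1000).round(1),'yaw',np.degrees(np.arctan2(-M[0,1],M[1,1])))
print('up in tool',M[2].round(3))
```

```text
[ 0.44764668 -0.26611848  0.25112748] [[-9.460e-01  2.149e-01 -2.426e-01]
 [ 2.083e-01  9.766e-01  5.310e-02]
 [ 2.483e-01 -3.000e-04 -9.687e-01]] [-0.02  0.39  0.54  1.8  -0.13  1.25  1.92] 0.41481047973514096 [ 0.38938215 -0.42415706 -0.90907312] 19.9
shift tool for xy [ 70.7 548.6  17.9] yaw -12.410428689415836
up in tool [ 0.248 -0.    -0.969]
```

{"api": "drive_tool", "payload": {
  "series": [-1,6.4,49.9,1.6,0,0,0,-1,6.4,49.9,1.6,0,0,0,-1,6.4,49.9,1.6,0,0,0,-1,6.4,49.9,1.6,0,0,0,-1,6.4,49.9,1.6,0,0,0,-1,6.4,49.9,1.6,0,0,0,-1,6.4,49.9,1.6,0,0,0,-1,6.4,49.9,1.6,0,0,0,-1,6.4,49.9,1.6,0,0,0,-1,6.4,49.9,1.6,0,0,0,-1,6.4,49.9,1.6,0.017,0,-0.066,-1,0,0,0,0,0,0]
}}

```text
t: 21.4
eef_pos: [0.4932, 0.29, 0.2514]
tool_rot: [-0.125, 0.07, 0.99, 0.01]
contact_force: [-0.4, -0.4, -2.0]
gripper_width: 0.41
```

{"api": "drive_tool", "payload": {
  "series": [-1,0,0,0,0,0,0]
}}

```text
t: 21.52
eef_pos: [0.4947, 0.2842, 0.2516]
tool_rot: [-0.125, 0.074, 0.989, 0.009]
contact_force: [0.3, -0.9, -2.6]
gripper_width: 0.412
```

Run:
```python
from rel import *
p,r,o=state();M=r.as_matrix();print(p,M.round(4),o['q'].round(2),o['gripper_width'],o['contact_force'],o['t'])
print('yaw',np.degrees(np.arctan2(-M[0,1],M[1,1])))
c=cam('wrist');pickle.dump(c,open('w10.pkl','wb'));cv2.imwrite('pics/w10.png',c['pixels'])
s=cam('side');pickle.dump(s,open('sd10.pkl','wb'));k=cam('scene');pickle.dump(k,open('sc10.pkl','wb'))
# predicted cover corners
gp=p+.003*M[:,2];C=gp-[0,0,.044]
x=np.r_[M[1,1],-M[0,1],0];y=np.r_[M[0,1],M[1,1],0];print('grasp',gp,'cover underside z',C[2])
L=[(-50,-30,10),(-50,30,10),(50,-30,10),(50,30,10),(-28,-18,50),(-28,18,50)]
P=np.array([C+(a*x+b*y+[0,0,h])/1000 for a,b,h in L])
for n,v in [('wrist',c),('side',s),('scene',k)]: print(n,proj(v,P).round(1).tolist())
f=np.array([.4943,.2853,.076]);a=np.radians(-8.4);fx=np.array([np.cos(a),np.sin(a),0]);fy=np.array([-fx[1],fx[0],0])
print('frame rim',proj(c,np.array([f+(i*fx+j*fy)/1000 for i,j in [(-50,-30),(-50,30),(50,-30),(50,30)]])).round(1).tolist())
A=cv2.resize(c['pixels'][60:330,140:380],(480,540),interpolation=cv2.INTER_CUBIC)
B=cv2.resize(s['pixels'][30:150,180:290],(320,349),interpolation=cv2.INTER_CUBIC);B=cv2.copyMakeBorder(B,0,191,0,0,cv2.BORDER_CONSTANT)
cv2.imwrite('pics/w10b.png',np.hstack([A,B]))
```

```text
[0.49474179 0.28421505 0.25157239] [[-0.9578  0.1482 -0.2465]
 [ 0.1437  0.989   0.036 ]
 [ 0.2491 -0.001  -0.9685]] [-0.74  0.42  0.26  1.69 -0.27  1.26  1.04] 0.41190542566141597 [ 0.27573499 -0.88257267 -2.57058094] 21.525
yaw -8.521015334230698
grasp [0.49400242 0.284323   0.24866694] cover underside z 0.20466693928152374
wrist [[210.3, 163.0], [306.9, 163.0], [210.8, 322.6], [306.4, 322.7], [221.0, 201.9], [296.7, 201.9]]
side [[198.5, 78.4], [201.3, 63.6], [239.4, 79.3], [240.9, 64.3], [206.5, 61.8], [208.1, 52.9]]
scene [[309.4, 117.2], [327.9, 115.3], [317.7, 133.4], [337.2, 131.4], [315.6, 108.8], [327.0, 107.6]]
frame rim [[232.4, 173.9], [285.6, 173.8], [232.7, 262.2], [285.6, 262.1]]
```

View pics/w10b.png

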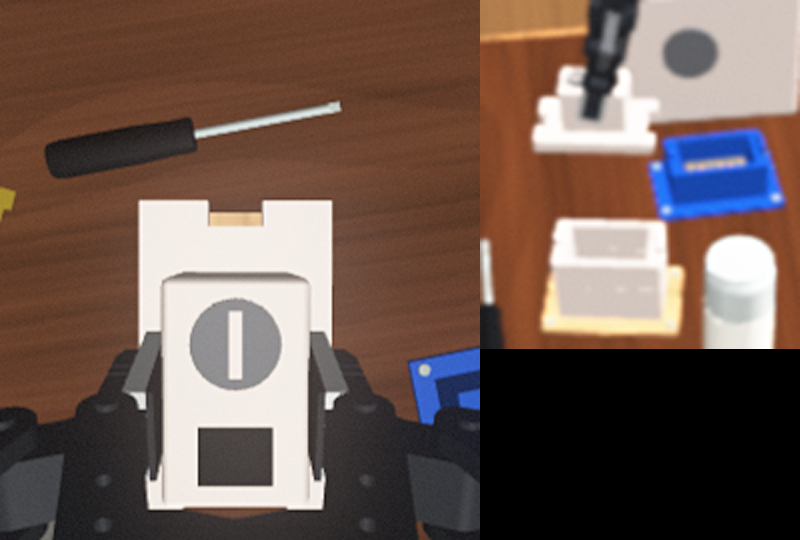

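The cover is held square: near plate corners at crop (139,200) and (332,200), predicted (140.6,206) and (333.8,206). So it sits about 1.5-2 mm toward the robot. I'll check its pitch and offset numerically in the side view, along the plate's lower front edge.

```bash
cat > edge.py <<'E'
from rel import *
def low_edge(v,cols,r0,r1):
    sat=cv2.cvtColor(v['pixels'],cv2.COLOR_BGR2HSV)[:,:,1].astype(float);out=[]
    for u in cols:
        s=sat[r0:r1,u];th=80
        w=np.where(s<th)[0]
        if len(w)==0: continue
        k=w[-1]
        if k+1<len(s): out.append((u,r0+k+(th-s[k])/(s[k+1]-s[k])))
    return np.array(out)
E
python3 - <<'E'
from edge import *
s=pickle.load(open('sd10.pkl','rb'));p,r,o=state();M=r.as_matrix()
C=p+.003*M[:,2]-[0,0,.044];x=np.r_[M[1,1],-M[0,1],0];y=np.r_[M[0,1],M[1,1],0]
P=np.array([C+(a*x-30*y)/1000 for a in (-50,50)]);u=proj(s,P);print('pred',u)
e=low_edge(s,range(194,246),60,95);print(e.round(1).tolist())
m=(e[:,0]>201)&(e[:,0]<238);k=np.polyfit(e[m,0],e[m,1],1);print('slope',k,'pred slope',(u[1,1]-u[0,1])/(u[1,0]-u[0,0]),'row at 220:',np.polyval(k,220),u[0,1]+(220-u[0,0])*(u[1,1]-u[0,1])/(u[1,0]-u[0,0]))
sat=cv2.cvtColor(s['pixels'],cv2.COLOR_BGR2HSV)[:,:,1]
for rr in (77,78,79): print(rr,sat[rr,192:205].tolist(),sat[rr,234:248].tolist())
E
```

```text
pred [[199.16895826  81.72925923]
 [239.84106624  82.61916653]]
[[198.0, 80.8], [199.0, 81.7], [200.0, 82.0], [201.0, 82.0], [202.0, 82.1], [203.0, 82.0], [204.0, 82.0], [205.0, 82.1], [206.0, 82.1], [207.0, 82.0], [208.0, 82.1], [209.0, 82.1], [210.0, 82.1], [211.0, 82.1], [212.0, 82.1], [213.0, 82.0], [214.0, 82.1], [215.0, 82.1], [216.0, 82.1], [217.0, 82.0], [218.0, 82.0], [219.0, 82.1], [220.0, 82.1], [221.0, 82.2], [222.0, 82.2], [223.0, 82.3], [224.0, 82.2], [225.0, 82.2], [226.0, 82.2], [227.0, 82.2], [228.0, 82.3], [229.0, 82.3], [230.0, 82.5], [231.0, 82.5], [232.0, 82.5], [233.0, 82.5], [234.0, 82.5], [235.0, 82.5], [236.0, 82.4], [237.0, 82.4], [238.0, 82.3], [239.0, 85.8], [240.0, 87.2], [241.0, 85.9], [242.0, 71.9], [243.0, 71.9], [244.0, 71.8], [245.0, 71.6]]
slope [1.42085988e-02 7.90779103e+01] pred slope 0.021880038779642997 row at 220: 82.20380204385354 82.18504323065049
77 [178, 178, 176, 179, 168, 101, 39, 6, 3, 3, 3, 3, 2] [2, 2, 3, 2, 2, 11, 59, 138, 106, 95, 120, 125, 130, 130]
78 [177, 177, 178, 179, 165, 110, 51, 13, 10, 9, 8, 7, 7] [4, 4, 3, 4, 4, 13, 63, 120, 84, 139, 183, 193, 197, 197]
79 [180, 177, 178, 172, 171, 124, 61, 30, 22, 18, 17, 16, 16] [11, 9, 9, 9, 10, 23, 72, 123, 96, 162, 208, 219, 215, 218]
```

{"api": "drive_tool", "payload": {
  "series": [-1,-1.8,1.6,-0.5,0,0,0,-1,-9.3,0,36.2,0,0,0,-1,-9.3,0,36.2,0,0,0,-1,-9.3,0,36.2,0,0,0,-1,0,0,0,0,0,0,-1,0,0,0,0,0,0]
}}

```text
t: 22.42
eef_pos: [0.4982, 0.2871, 0.141]
tool_rot: [-0.125, 0.073, 0.989, 0.01]
contact_force: [-0.2, 0.4, -0.4]
gripper_width: 0.412
```

Run:
```python
from edge import *
p,r,o=state();M=r.as_matrix();print(p,o['q'].round(2),o['contact_force'],o['t'],'yaw',np.degrees(np.arctan2(-M[0,1],M[1,1])),'zrow',M[2].round(4))
c=cam('wrist');s=cam('side');k=cam('scene')
pickle.dump((c,s,k),open('w11.pkl','wb'))
C=p+.003*M[:,2]-[0,0,.044];x=np.r_[M[1,1],-M[0,1],0];y=np.r_[M[0,1],M[1,1],0]
C=C-.0016*x-.0005*y;print('cover centre',C)
q=lambda v,P:proj(v,np.array(P)).round(1).tolist()
print('wrist plate near corners h10',q(c,[C+(-50*x+j*y+[0,0,10])/1000 for j in(-30,30)]))
f=np.array([.4945,.2853,0]);a=np.radians(-8.4);fx=np.array([np.cos(a),np.sin(a),0]);fy=np.array([-fx[1],fx[0],0])
print('patch back',q(c,[f+(-65*fx+j*fy+[0,0,6])/1000 for j in(-45,45)]))
print('frame rim back',q(c,[f+(-50*fx+j*fy+[0,0,76])/1000 for j in(-30,30)]))
im=c['pixels'];hsv=cv2.cvtColor(im,cv2.COLOR_BGR2HSV);S=hsv[:,:,1].astype(int)
for rr in (150,160,165,170,180): print(rr,'S',S[rr,190:222:1].tolist(),S[rr,296:326].tolist())
print('col 220',S[100:175:1,220].tolist());print('col 300',S[100:175,298].tolist())
cv2.imwrite('pics/w11b.png',np.hstack([cv2.resize(im[70:230,170:350],(540,480),interpolation=cv2.INTER_CUBIC),cv2.resize(s['pixels'][75:155,190:255],(260,480),interpolation=cv2.INTER_CUBIC)]))
```

```text
[0.49823634 0.28708234 0.1409517 ] [-0.71  0.55  0.23  1.77 -0.31  1.06  1.1 ] [-0.21782163  0.36685726 -0.39264292] 22.425 yaw -8.490906119030033 zrow [ 2.482e-01  8.000e-04 -9.687e-01]
cover centre [0.49584405 0.28693644 0.09404555]
wrist plate near corners h10 [[209.3, 160.4], [306.0, 160.4]]
patch back [[209.5, 153.6], [301.6, 153.5]]
frame rim back [[213.5, 162.7], [296.5, 162.5]]
150 S [137, 144, 139, 151, 140, 135, 133, 138, 133, 136, 137, 129, 136, 138, 137, 137, 139, 135, 137, 132, 132, 133, 130, 126, 132, 131, 133, 134, 136, 127, 132, 125] [126, 125, 126, 121, 120, 121, 123, 127, 127, 124, 125, 129, 127, 125, 122, 120, 127, 129, 124, 127, 129, 128, 133, 132, 129, 136, 126, 127, 130, 126]
160 S [133, 135, 140, 132, 133, 141, 135, 132, 134, 131, 134, 138, 129, 130, 129, 130, 131, 133, 124, 55, 27, 29, 28, 29, 21, 10, 9, 9, 10, 11, 10, 9] [12, 38, 36, 35, 35, 36, 27, 31, 30, 34, 100, 117, 109, 113, 117, 115, 118, 114, 113, 121, 121, 125, 123, 120, 128, 117, 122, 124, 125, 128]
165 S [142, 141, 141, 138, 136, 129, 138, 130, 138, 131, 141, 133, 133, 129, 129, 125, 134, 130, 116,
[... 792 characters left out ...]
13, 22, 17, 13, 22, 20, 27, 34, 49, 18, 61, 141, 137, 135, 142, 139, 140, 144, 145, 135, 141, 142, 143, 136, 136, 136, 141, 134, 142, 143, 140, 140, 134, 140, 136, 133, 136, 131, 141, 135, 132, 137, 137, 132, 126, 131, 127, 133, 122, 132, 122, 134, 121, 100, 88, 81, 46, 10, 8, 10, 12, 11, 11, 13, 11, 11, 13, 11, 12, 11, 11, 11, 11, 13]
col 300 [139, 137, 134, 132, 141, 136, 135, 139, 140, 141, 139, 141, 146, 146, 136, 144, 143, 137, 143, 136, 139, 141, 142, 139, 136, 141, 133, 143, 144, 138, 138, 133, 140, 132, 138, 133, 132, 143, 134, 130, 133, 130, 126, 131, 130, 125, 128, 123, 126, 122, 126, 114, 121, 123, 102, 95, 86, 85, 90, 94, 36, 9, 13, 11, 13, 12, 13, 13, 13, 13, 12, 13, 12, 12, 13]
```

{"api": "drive_tool", "payload": {
  "series": [-1,0.8,-1.5,0.2,0,0,0,-1,0,0,0,0,0,0,-1,-1,0,3.9,0,0,0,-1,0,0,0,0,0,0]
}}

```text
t: 23.08
eef_pos: [0.4959, 0.2855, 0.1351]
tool_rot: [-0.126, 0.073, 0.989, 0.009]
contact_force: [-0.8, 0.2, -0.8]
gripper_width: 0.408
```

```bash
cat > cc.py <<'E'
from rel import *
p,r,o=state();M=r.as_matrix()
C=p+.003*M[:,2]-[0,0,.044];x=np.r_[M[1,1],-M[0,1],0];y=np.r_[M[0,1],M[1,1],0]
C=C-.0016*x-.0007*y
d=np.array([.4947,.2853])-C[:2]
print('cover',C.round(4),'yaw',np.degrees(np.arctan2(-M[0,1],M[1,1])).round(2),'tilt',M[2,:2].round(4),'F',o['contact_force'].round(1),'t',o['t'],'fix tool',(M.T@np.r_[d,0]*1000).round(1))
E
python3 cc.py
```

```text
cover [0.4935 0.2852 0.0882] yaw -8.44 tilt [ 0.2502 -0.0007] F [-0.8  0.2 -0.8] t 23.075 fix tool [-1.2  0.3 -0.3]
```

{"api": "drive_tool", "payload": {
  "series": [-1,-1.7,0.2,2.6,0,0,0,-1,-0.8,0,2.9,0,0,0,-1,-0.8,0,2.9,0,0,0,-1,-0.5,0,1.9,0,0,0,-1,0,0,0,0,0,0,-1,0,0,0,0,0,0]
}}

```text
t: 23.82
eef_pos: [0.4974, 0.2857, 0.1248]
tool_rot: [-0.125, 0.073, 0.989, 0.009]
contact_force: [-0.1, -0.5, -1.8]
gripper_width: 0.41
```

```bash
python3 cc.py
```

```text
cover [0.495  0.2853 0.0779] yaw -8.45 tilt [ 2.493e-01 -1.000e-04] F [-0.1 -0.5 -1.8] t 23.825 fix tool [ 0.3 -0.1  0.1]
```

Its underside is 7 mm below the key tops with no contact force, so the keys are in the notches. Next is the last 2 to 3 mm.

{"api": "drive_tool", "payload": {
  "series": [-1,-0.4,0,1.5,0,0,0,-1,-0.4,0,1.4,0,0,0,-1,0,0,0,0,0,0,-1,0,0,0,0,0,0]
}}

```text
t: 24.32
eef_pos: [0.4975, 0.2857, 0.1226]
tool_rot: [-0.125, 0.073, 0.989, 0.009]
contact_force: [-1.5, -0.6, 6.4]
gripper_width: 0.414
```

```bash
python3 cc.py
```

```text
cover [0.4951 0.2854 0.0757] yaw -8.45 tilt [0.2496 0.0004] F [-1.5 -0.6  6.4] t 24.325 fix tool [ 0.3 -0.1  0.1]
```

{"api": "drive_tool", "payload": {
  "series": [1,0,0,0,0,0,0,1,0,0,0,0,0,0,1,0,0,0,0,0,0,1,0,0,0,0,0,0,1,0,0,-20,0,0,0,1,0,0,-40,0,0,0,1,0,0,-50,0,0,0,1,0,0,-30,0,0,0,1,0,0,0,0,0,0,1,0,0,0,0,0,0]
}}

```text
t: 25.58
eef_pos: [0.5313, 0.2805, 0.2564]
tool_rot: [-0.126, 0.073, 0.989, 0.009]
contact_force: [0.8, -0.7, -1.4]
gripper_width: 0.997
```

Run:
```python
from edge import *
p,r,o=state();print(p,o['contact_force'],o['t'],o['gripper_width'])
c=cam('wrist');s=cam('side');k=cam('scene');pickle.dump((c,s,k),open('w12.pkl','wb'))
u=proj(c,[[.4945,.2853,.09]])[0];print(u)
A=cv2.resize(c['pixels'][int(u[1])-75:int(u[1])+75,int(u[0])-60:int(u[0])+60],(400,500),interpolation=cv2.INTER_CUBIC)
B=cv2.resize(s['pixels'][85:150,190:267],(385,325),interpolation=cv2.INTER_CUBIC)
C=cv2.resize(k['pixels'][140:195,290:355],(385,325),interpolation=cv2.INTER_CUBIC)
D=np.zeros((650,785,3),np.uint8);D[:500,:400]=A;D[:325,400:]=B;D[325:650,400:]=C
cv2.imwrite('pics/w12.png',cv2.resize(D,(724,600)))
```

```text
[0.53127672 0.28046913 0.25637771] [ 0.7951993  -0.73011425 -1.37589624] 25.575 0.9974685235874513
[257.65715106 186.0814682 ]
```

View pics/w12.png

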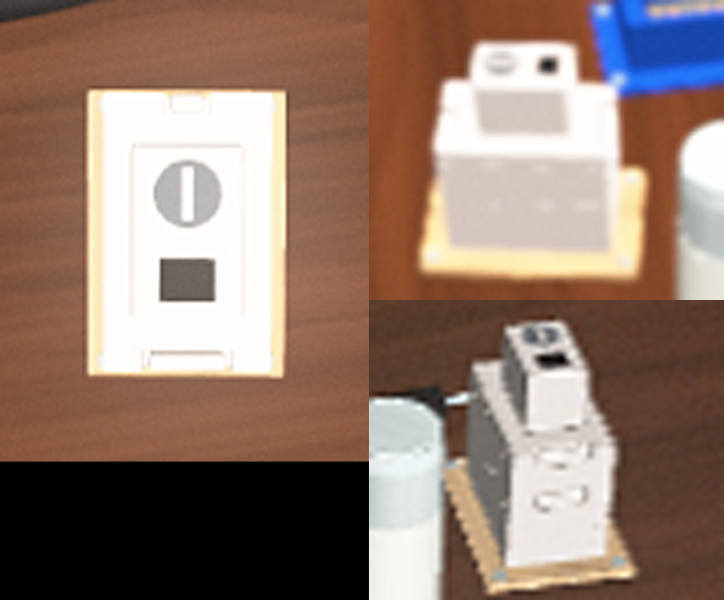

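The stack is flush in all three views. Both cover notches sit over the frame keys (narrow at (187,103), wide at (187,360)), and there is no gap at the seams. Before handing in, I'll check that the bystanders haven't moved.

Run:
```python
from edge import *
a=pickle.load(open('side0.pkl','rb'))['pixels'];c,s,k=pickle.load(open('w12.pkl','rb'))
d=(cv2.absdiff(a,s['pixels']).max(2)>60).astype(np.uint8)
n,l,st,ce=cv2.connectedComponentsWithStats(d)
print([(x[:5].tolist()) for x in st[1:] if x[4]>12])
print(bot.get_obs()['contact_force'].round(1))
print(bot.hand_in())
```

```text
[[0, 0, 10, 11, 101], [127, 0, 9, 6, 43], [229, 0, 38, 72, 1425], [0, 13, 15, 20, 237], [0, 56, 8, 65, 450], [203, 94, 42, 27, 686], [0, 122, 30, 56, 681], [230, 182, 49, 43, 1066], [224, 291, 34, 35, 533], [259, 292, 7, 18, 59], [236, 296, 7, 9, 40], [265, 308, 6, 9, 24], [247, 318, 16, 8, 43]]
[-0.5  0.5 -0.5]
the job is handed in; nothing more can be done
None
```

The job is done and handed in at about 26 s of the 69 s allowed; no verdict came back.

- **Frame:** I gripped it across its 60 mm, set it on the base wide over wide, and let go. It touched down at the expected seated height with 16 N, and the camera views show it flush on the base.
- **Cover:** I drew it about 15 mm uphill, turned it clockwise until it was straight with the tray, and lifted it square to the floor. The force readings stayed at a few newtons, so it was not forced. I then lowered it onto the frame: its underside came to 75.7 mm against a nominal 76 mm, with a light 6 N contact.
- **Last checks:** the final wrist, side and scene pictures show both cover notches over the frame's keys and no gap at the seams. Comparing the side view before and after, I found changes only at the arm, the frame's old place, the base stack and the tray. The bystanders there showed no change. The robot was touching nothing at hand-in.

One thing did not go as planned. The full 30° tool tilt at the tray pushed joints 6 and 7 to their limits, so I gripped the cover about 14° steeper about the jaw axis and allowed for that when setting it down. The centre of the seated frame was measured with about 1 mm of disagreement between pictures, which is within the play around the keys.

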